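# Refit the speed knob of a bench centrifuge and hold it in for a short spin

### The arm

A 6-joint arm with a two-finger parallel gripper is mounted at the origin on the work surface. World frame = base frame: x ahead of the robot, y to its left, z up, the work surface at z = 0. Lengths are in m, angles in rad, forces in N, time in s.
With the tool pointing down it reaches from about 0.375 to 0.975 m from the base axis. Payload 3.8 kg.
Tool frame: the origin (TCP) lies on the centre line of the jaws, within the pads' length; the fingertips stand 25 mm ahead of it and the grasp point (between the pads) lies 6 mm ahead of it; y points along the fingers, z is the direction in which the jaws open and shut, and the axes are right-handed (so a half turn about y gives the same grasp; the last joint's range is limited). The gripper opens to 85 mm and grips with 20 to 120 N. Pads are 22 mm wide; open, the fingers measure 114 mm over their backs; the gripper's body (76 mm by 85 mm) begins 54 mm behind the grasp point. The pads swing forward as they close: fully open they stand 13 mm farther back than shut.
Start: joints at [1.125, 0.264, 1.604, -0, 1.274, -0.037], TCP at [0.268, 0.619, 0.256] pointing down, gripper open.
Joint ranges: [-2.63, 2.63], [-0.94, 2.18], [0.31, 2.57], [-1.31, 4.45], [0, 2.66], [-2.55, 2.55]. Speed limits (rad/s): [2.57, 2.57, 3.14, 3.14, 3.14, 3.14].

### API

Orientations are given as a rotation vector (axis times angle).
In Python, from workcell import bot gives the robot as it stands.
- The arm moves only by the shell command python3 -m jog 'ROWS' [FORCE]. ROWS is JSON, a list of rows, each a list of 5 numbers: the shift along the world's x, y, z in mm, then the turn about the world's z in degrees, then the finger opening in mm, from 0 to 85.4. A call has exactly 10 rows; each row is the pose to reach, as a shift and turn from the pose commanded when the call began; what a row does not reach only later rows make up. A row lasts 1/8 s, in which the tool goes at most 62.5 mm and 10.7 degrees, less where a joint would pass 70% of its speed; a pose out of reach is approached as far as the arm can. A call with a gripper value outside its range is refused whole. The fingers move at their own pace and stop on an object; FORCE is the grip in N (left out, the last holds). Time passes only in rows, so rows that repeat a pose let the fingers close, or fill a call up. It gives the time, the measured TCP pose, the force and the opening at its end, in the units of the state.
- bot.read_state(): the state, without advancing time (a new reading comes with each control period).
- bot.read_camera(name): name is "side" or "top"; returns a dict with "pixels" (480x640x3 uint8, red, green, blue), "fx", "fy", "cx", "cy" (pixels), "R" (3x3) and "t" (3): a world point X has camera coordinates R X + t. Camera axes: x right, y down, z forward; pixel columns grow to the right and rows downward; lengths in m; the calibration is good to about 2 mm. A picture is of the moment at which its call begins. There is no depth.
- bot.finish_job(): hands the job in, once; it reports no verdict.
The state is a dict: "time": time; "q": joint angles; "joint_vel": joint speeds; "joint_torque": joint torques, N m; "tool_pos": TCP position; "tcp_rot": TCP orientation; "wrist_force": force on the tool from outside, world axes, zero at the start; "torque": the same for the moment, N m; "width": opening from 0.0 (shut) to 1.0 (fully open).
Only numpy, scipy, OpenCV 4.12 (cv2) and the standard library are available. Lean on these libraries where they do the work, as an engineer would, in place of code of your own. Each camera call takes 0.05 s, during which the arm holds its last target.

### The job

The speed knob has come off the bench centrifuge. First finger-tighten the loose hex nut at the foot of the bare control shaft, clockwise until it stops; then pick up the black knob, turn it so that its D-shaped hole matches the flat of the shaft, push it fully home and press it in for a short spin. Finish still holding the knob with the switch pressed fully in, and leave the other things on the counter where they are.

Things in the scene. Friction and masses are not known exactly. Their poses are not given: they have to be found in the camera images.
- knob_center (a point): Black bar-grip knob, loose, upright on the counter, bore down. Round skirt 44 mm across, 20 mm tall; on it a grip bar 40 mm long, 12 mm thick, from 20 to 38 mm above the skirt's lower edge, a white pointer line along one half of its top. Point on the knob's axis, 19 mm above its lower edge (half-way up). z up the axis, x along the bar towards the pointer. About 45 g.
- knob_bore (a point): Mouth of the knob's D-shaped bore, on its axis, 8 mm above its lower edge; axes as the knob's. The bore is 10.8 mm across its round part, its flat 1.6 mm from the axis on the pointer side (+x), 10 mm deep upwards; below the mouth a recess 36 mm wide clears the nut.
- shaft_tip (a point): Centre of the top of the bare steel shaft, upright on the centrifuge's deck: 10 mm across, one flat 1.2 mm from the axis, top 2 mm chamfered, tip 24.5 mm above the deck. x points out through the flat, z up. The knob goes on with its x along this x; fully home, the knob's centre is 1 mm above this point and its lower edge 6.5 mm above the deck (2.5 mm when pressed in).
- shaft_flat (a point): Middle of the shaft's bright flat, 1.2 mm from the shaft's axis and 8 mm below its tip; axes as the shaft's (x square out of the flat). With the knob on properly, this flat looks the same way as the white pointer.
- shaft (a joint): Angle of the shaft about its own axis (rad, counterclockwise from above); it turns under light friction, 0.04 N m.
- plunger (a joint): Push switch under the shaft: how far shaft and knob are pressed in (m), 0 at rest to 0.004 at the bottom stop. Its spring needs 4 N to start it moving and 8 N at the stop; it springs back when let go.
- nut_center (a point): Centre of the brass hex nut round the foot of the shaft: 19 mm across flats, 22 mm across corners, 6.5 mm thick, its underside 1.5 mm and its top 8 mm above the deck. y (and every 60 degrees from it) points square out of a flat; z is up.
- nut (a joint): How far the nut has been tightened (rad, grows clockwise as seen from above); loose at the start, tight against its stop at 1.4. It turns against friction of 0.05 N m and stays where it is left, neither rising nor sinking noticeably.
- centrifuge: White bench centrifuge, 260 mm deep (x), 320 mm wide (y), heavy, fixed. Origin under its centre on the counter, z up. Flat deck 120 mm above the counter; the shaft stands on it at x = -60 mm, y = -100 mm. The round rotor drum with lid, 200 mm across, centred at x = 10 mm, y = 50 mm, rises to 58 mm above the deck.
- carton_center (a point): Bystander: white and purple medicine carton, 45 x 85 x 60 mm, point at its centre.
- bottle_center (a point): Bystander: small amber glass bottle, 46 mm across, 95 mm tall, point half-way up.
- blisters_center (a point): Bystander: stack of blister packs, 42 x 97 mm, 26 mm tall, point half-way up.
- tube_rack_center (a point): Bystander: blue rack with capped sample tubes, 55 x 120 mm, 96 mm tall over the caps, point on its middle line 27 mm above the counter.
There are look-alikes about, which are no part of the job. Of the things that look like the part that bears knob_center, the middle-sized one is meant.

How it is judged:
On the way, in this order (a step that is already met when the one before it is completed fails the run):
1. the hex nut is tightened clockwise to its stop (within 0.15 rad) (value of joint nut above 1.25 rad), for 0.2 s.
2. the knob is fully home on the shaft (within 2 mm), flat to flat (z of knob_center in the frame of shaft_tip below 0.003 m and horizontal distance between knob_center and shaft_tip below 0.0025 m and angle between the x axis of knob_center and the x axis of shaft_tip, either way round below 0.35 rad and x of shaft_flat in the frame of knob_center above 0 m), for 0.2 s.
At the end, for the whole second after the job is handed in: Nut within 0.15 rad of its stop; knob on the shaft flat to flat (within 0.35 rad, not reversed), upright within 0.15 rad, centred within 2.5 mm, home within 2 mm; the fingers still hold or press it (over 2 N) and the switch is in by over 3 of its 4 mm, all through the last second (all of step 2 and value of joint nut above 1.25 rad and angle between knob_center's own z axis and vertical below 0.15 rad and value of joint plunger above 0.003 m and contact force between knob and the fingers above 2 N); the arm keeps its last pose, push and grip.
It fails at once if a bystander is moved by more than 20 mm or tipped (distance of any of carton_center, bottle_center, blisters_center, tube_rack_center from where it was at the start of the episode above 0.02 m or angle between any of carton_center, bottle_center, blisters_center, tube_rack_center's own z axis and vertical above 0.3 rad).
It also fails if it takes over 53 s, if anything falls off the work surface, if the arm or the gripper's body presses on something with over 40 N, if the wrist force passes 120 N, or if a joint passes its speed limit or range.

## Working session

There is one attempt and no reset: what is moved stays moved. The work goes in short steps, Python scripts to look and compute and a shell command to move; the robot and the scene stay as the last step left them, time stands still between calls to the robot, and variables do not carry over. Pictures are saved under pics/ and viewed, and the job is handed in when it is done.

```bash
ls; mkdir -p pics
python3 - <<'E'
from workcell import bot
import cv2,numpy as np
s=bot.read_state();print({k:np.round(v,3).tolist() for k,v in s.items()})
for n in("side","top"):
    c=bot.read_camera(n);cv2.imwrite(f"pics/{n}0.png",c["pixels"][:,:,::-1]);print(n,c["fx"],c["cx"],c["cy"],np.round(c["R"],4).tolist(),np.round(c["t"],4), (-c["R"].T@c["t"]).round(3))
E
```

```text
pics
{'time': 0.0, 'q': [1.125, 0.265, 1.605, -0.0, 1.274, -0.037], 'joint_vel': [0.001, -0.001, 0.002, 0.001, 0.001, -0.0], 'joint_torque': [-0.002, -51.512, -36.731, -0.0, 0.013, 0.0], 'tool_pos': [0.268, 0.619, 0.255], 'tcp_rot': [-1.549, 0.321, -0.32], 'wrist_force': [0.181, -0.298, 0.695], 'torque': [0.017, -0.009, -0.01], 'width': 1.002}
side 544.3425547675536 324.89961391266235 238.95176287746082 [[0.9875, -0.1577, 0.008], [-0.1015, -0.6731, -0.7326], [0.1209, 0.7226, -0.6807]] [-0.5345  0.1264  1.0515] [ 0.414 -0.759  0.813]
top 559.4305674937415 309.71293310479615 242.69196543487786 [[-0.0085, -0.9999, 0.0073], [-0.9853, 0.0072, -0.1705], [0.1704, -0.0086, -0.9853]] [1.2000e-03 5.4770e-01 1.4458e+00] [0.293 0.01  1.518]
```

View pics/side0.png

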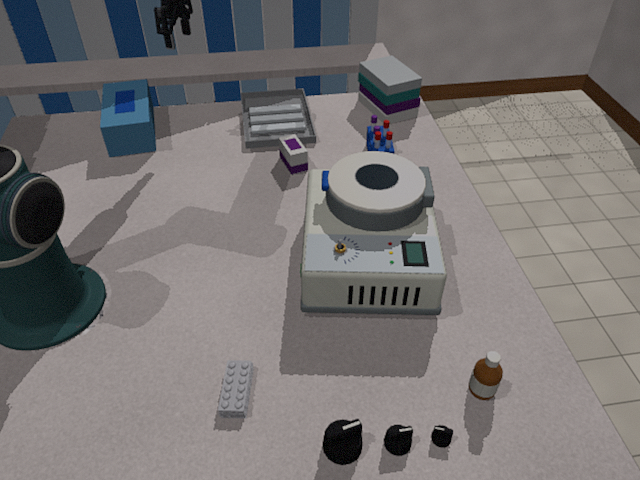

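View pics/top0.png

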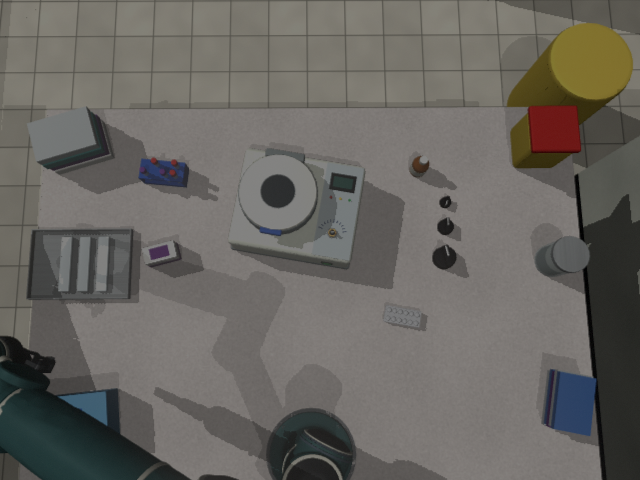

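Look-alikes for the knob: large at side (343,441)/top (444,257), middle at side (398,439)/top (445,226), small at side (442,436)/top (446,202). I choose the middle one. The shaft with the nut is at side (340,248)/top (333,232). I'll check both in close crops.

Run:
```python
import cv2,numpy as np
a=cv2.imread("pics/side0.png");b=cv2.imread("pics/top0.png")
f=lambda i,x,y,w,h:cv2.resize(i[y:y+h,x:x+w],(400,300),interpolation=cv2.INTER_CUBIC)
o=np.vstack([np.hstack([f(a,375,412,52,39),f(a,320,232,40,30)]),np.hstack([f(b,425,190,80,60),f(b,317,217,32,24)])])
cv2.imwrite("pics/crop0.png",o)
```

```text
(no output)
```

View pics/crop0.png

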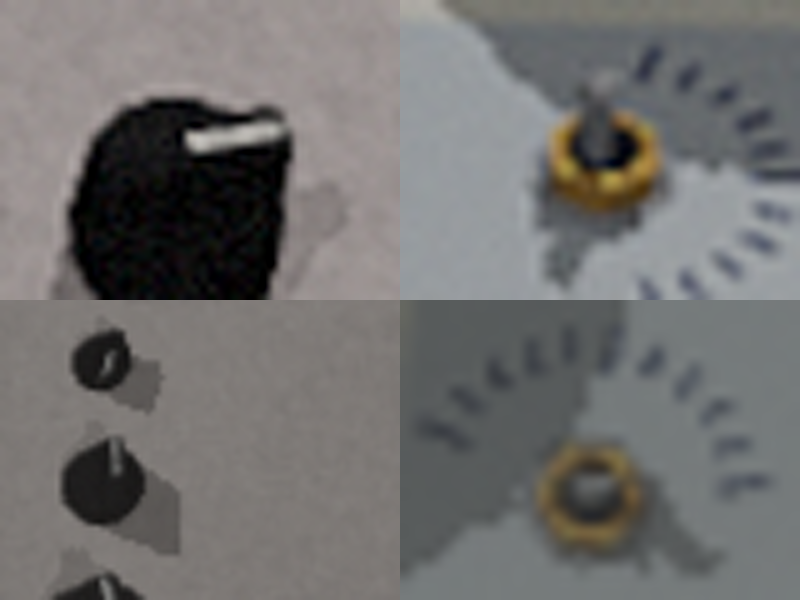

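Crops confirm: the middle knob's white pointer line runs right and slightly up in the side view, and nearly away from the robot in the top view. The brass nut with the shaft in it is at top ≈(332.2,232.7). I'll average several frames and measure.

```bash
cat > h.py <<'E'
from workcell import bot
import cv2,numpy as np
def avg(n,k=6):
    cs=[bot.read_camera(n) for _ in range(k)]
    c=cs[0];c["img"]=np.mean([x["pixels"] for x in cs],0).astype(np.float32)[:,:,::-1].copy();return c
def ray(c,u,v,z):
    d=c["R"].T@np.array([(u-c["cx"])/c["fx"],(v-c["cy"])/c["fy"],1]);o=-c["R"].T@c["t"]
    return o+d*(z-o[2])/d[2]
def proj(c,X):
    p=c["R"]@np.asarray(X)+c["t"];return np.array([c["fx"]*p[0]/p[2]+c["cx"],c["fy"]*p[1]/p[2]+c["cy"]])
def cen(m,x0,y0,x1,y1):
    k=np.zeros_like(m);k[y0:y1,x0:x1]=m[y0:y1,x0:x1]
    n,l,s,ct=cv2.connectedComponentsWithStats(k)
    i=1+np.argmax(s[1:,4]);return ct[i],s[i],l==i
E
python3 - <<'E'
from h import *
import pickle
C={n:avg(n) for n in("side","top")};pickle.dump(C,open("c0.pkl","wb"))
for n,box in(("side",(325,232,358,262)),("top",(320,220,346,245))):
    c=C[n];b,g,r=cv2.split(c["img"]);m=((r-b)>25).astype(np.uint8)
    ct,s,l=cen(m,*box);p=cv2.minEnclosingCircle(cv2.findContours(l.astype(np.uint8),0,2)[0][0])
    print(n,"nut",ct.round(1),s,p,ray(c,*p[0],.1248).round(4),ray(c,*ct,.1248).round(4))
for n,box in(("side",(380,415,416,460)),("top",(433,214,458,240))):
    c=C[n];g=c["img"].max(2);m=(g<45).astype(np.uint8) if n=="side" else (g<45).astype(np.uint8)
    ct,s,l=cen(m,*box);print(n,"knob",ct.round(1),s,ray(c,*ct,.019).round(4))
a=C["side"]["img"];b=C["top"]["img"]
f=lambda i,x,y,w,h:cv2.resize(i[y:y+h,x:x+w],(400,300),interpolation=cv2.INTER_NEAREST)
o=np.vstack([np.hstack([f(a,375,412,60,45),f(a,324,232,32,24)]),np.hstack([f(b,425,211,40,30),f(b,317,221,32,24)])])
cv2.imwrite("pics/crop1.png",np.clip(o*1.6,0,255))
E
```

```text
side nut [340.1 248.2] [335 243  11  10  64] ((340.0, 247.5), 5.590270042419434) [ 0.5594 -0.0556  0.1248] [ 0.5592 -0.0574  0.1248]
top nut [331.4 232.4] [328 229   8   8  30] ((331.75, 232.25), 3.952946901321411) [ 0.5607 -0.0586  0.1248] [ 0.5602 -0.0577  0.1248]
side knob [397.7 440.2] [384 425  29  31 652] [ 0.5934 -0.3811  0.019 ]
top knob [445.  226.9] [438 218  16  17 179] [ 0.5938 -0.3742  0.019 ][ WARN:0@4.760] global loadsave.cpp:1063 imwrite_ Unsupported depth image for selected encoder is fallbacked to CV_8U.
```

View pics/crop1.png

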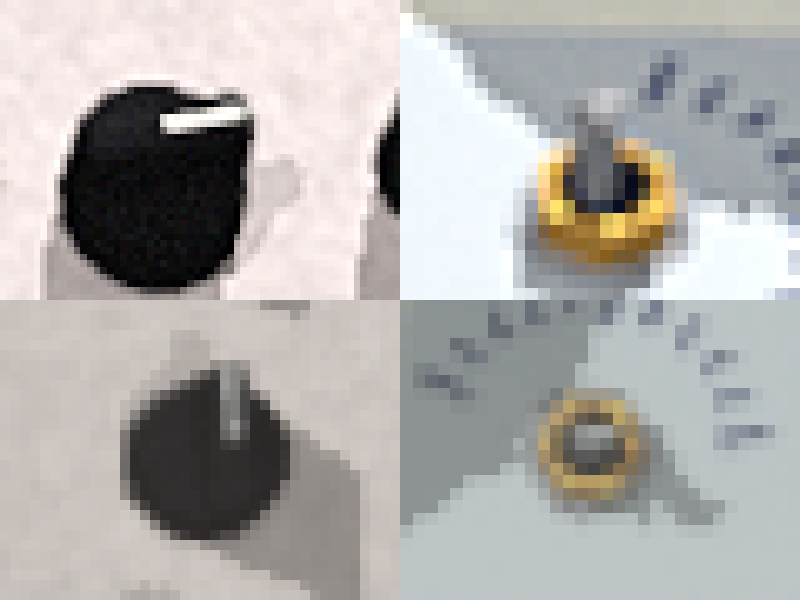

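Nut/shaft at about (0.560,-0.057). The shaft's top is bright and its sides are grey. Next: shaft pixel values, knob pointer line, and centrifuge yaw.

Run:
```python
from h import *
import pickle
C=pickle.load(open("c0.pkl","rb"))
for n,(x0,y0,x1,y1) in(("side",(334,236,347,254)),("top",(325,226,339,240))):
    c=C[n];print(n,x0,y0);print(c["img"].mean(2)[y0:y1,x0:x1].round().astype(int))
    print((c["img"][...,2]-c["img"][...,0])[y0:y1,x0:x1].round().astype(int))
    for z in(.12,.128,.1365,.1445):print(z,proj(c,[.560,-.057,z]).round(1))
# pointer
for n,(x0,y0,x1,y1) in(("side",(386,420,416,440)),("top",(440,214,456,232))):
    c=C[n];print(n,x0,y0);print(c["img"].max(2)[y0:y1,x0:x1].round().astype(int))
```

```text
side 334 236
[[104 104 104 104 103 104 104 104 103 105  98  86  97]
 [105 103 103 105 104 103 104 104 104 108  81  64  94]
 [104 105 104 104 104 103 104 104 105 100  60  77 105]
 [102 104 106 106 108 114 127 121 111  84  63  93 108]
 [ 98 102 103  96  91 117 124 112 104  95  93 104 106]
 [116  99 105  88  70  94 100  97 102 105 106 104 105]
 [150 117  99 101  81  69  78  98 108 104 104 104 105]
 [161 152 137 116  79  66  63  94 117 114 105 103 104]
 [156 153 138  94  60  68  67  69  84 100 119 115 104]
 [151 137  98  52  55  68  69  38  21  64 110 114 103]
 [140 131  86  32  54  71  64  39  10  25  89 110 107]
 [120 121  92  34  44  71  60  32  11  45 100 116 120]
 [100 110 125  84  26  39  34  12  31 102 125 115 122]
 [ 92  78 106  89  61  58 101 115  93 108 103  96 108]
 [ 80  59  55  65  72  69 110 119  91  74  55  78  98]
 [ 73  71  65  61  60  62  69  65  54  49  60 103 109]
 [ 84  78  78  74  69  61  54  54  52  64 101 121 135]
 [ 93  88  85  78  75  75  72  73  69  65 122 145 156]]
[[ -7  -7  -7  -6  -7  -7  -7  -7  -7  -6  -8 -12  -8]
 [ -7  -8  -7  -7  -7  -6  -6  -7  -8  -6
[... 5559 characters left out ...]
  45  30  49 117 128 128 126]
 [ 32  30  30  30  28  27  30  71  78  45  28  27  66 120 127 126]
 [ 30  30  30  30  28  28  29  71  96  56  27  27  30  81 120 127]
 [ 30  30  31  30  28  27  29  63  81  47  27  27  26  55  94 101]
 [ 31  30  31  30  28  28  30  38  43  33  27  27  27  33  85  95]
 [ 30  30  30  30  29  28  30  31  30  29  28  27  28  35  85  94]
 [ 30  30  30  30  29  28  30  30  30  29  27  27  27  37  86  93]
 [ 30  31  30  31  29  28  29  30  30  30  28  28  28  36  84  92]
 [ 30  30  31  30  29  28  30  31  31  30  28  28  28  76  90  92]
 [ 29  31  31  31  31  28  30  30  30  29  28  26  46  84  91  92]
 [ 29  31  30  31  30  29  28  29  29  29  28  34  78  90  90  90]]
```

The side view shows the shaft's silhouette only about 3.5 px wide (6.3 mm), cut on the right. So the flat faces roughly world +x, -12° ± 8°. Next I'll work out the knob's position and yaw, and the tool yaw.

Run:
```python
from h import *
import pickle
from scipy.spatial.transform import Rotation as R
C=pickle.load(open("c0.pkl","rb"))
s=bot.read_state();M=R.from_rotvec(s["tcp_rot"]).as_matrix();print(M.round(3))
for n,box in(("side",(386,420,413,434)),("top",(446,216,451,226))):
    c=C[n];g=c["img"].max(2);x0,y0,x1,y1=box
    w=np.zeros_like(g);th=60 if n=="side" else 40
    if n=="side":
        m=np.zeros(g.shape,np.uint8);m[y0:y1,x0:x1]=(g[y0:y1,x0:x1]>90);m[:, :398]=0;m[:428,:]=0;m[:,411:]=0
    else:
        m=np.zeros(g.shape,np.uint8);m[y0:y1,447:449]=(g[y0:y1,447:449]>55);m[:218]=0
    ys,xs=np.nonzero(m);wt=g[ys,xs]
    P=np.array([ray(c,x,y,.038)[:2] for x,y in zip(xs,ys)])
    mu=np.average(P,axis=0,weights=wt);U=np.linalg.eigh(np.cov(P.T,aweights=wt));d=U[1][:,1];pr=(P-mu)@d
    print(n,len(xs),mu.round(4),np.degrees(np.arctan2(d[1],d[0])).round(1),pr.min().round(4),pr.max().round(4))
# skirt: project circles' extreme check: lowest silhouette point
c=C["side"];g=c["img"].max(2);m=(g<75).astype(np.uint8);ct,st,l=cen(m,380,415,420,462);print(st)
for r in range(425,458):
    xs=np.nonzero(l[r])[0];print(r,xs.min(),xs.max(),end="; ")
c=C["top"];g=c["img"].max(2);m=(g<60).astype(np.uint8);ct,st,l=cen(m,433,214,458,242);print();print(st)
for r in range(217,238):
    xs=np.nonzero(l[r])[0]
    if len(xs):print(r,xs.min(),xs.max(),end="; ")
for n in C:
  for X in([.594,-.378,0],[.594,-.378,.02],[.594,-.378,.038]):print(n,X,proj(C[n],X).round(1),(proj(C[n],np.add(X,[.022,0,0]))).round(1),(proj(C[n],np.add(X,[0,-.022,0]))).round(1))
```

```text
[[ 0.918  0.     0.397]
 [-0.397  0.     0.918]
 [ 0.    -1.     0.   ]]
side 31 [ 0.6037 -0.3747] -179.7 -0.0089 0.0085
top 14 [ 0.6065 -0.3769] 178.1 -0.008 0.0087
[384 425  29  31 685]
425 394 400; 426 391 410; 427 390 410; 428 389 402; 429 388 398; 430 387 412; 431 387 412; 432 386 412; 433 386 411; 434 386 411; 435 385 411; 436 385 411; 437 385 411; 438 384 411; 439 384 411; 440 384 411; 441 384 411; 442 384 411; 443 384 410; 444 384 410; 445 384 410; 446 385 410; 447 385 410; 448 386 409; 449 386 409; 450 387 409; 451 388 408; 452 389 408; 453 391 406; 454 393 404; 455 396 401; Traceback (most recent call last):
  File "<stdin>", line 20, in <module>
    return umr_minimum(a, axis, None, out, keepdims, initial, where)
ValueError: zero-size array to reduction operation minimum which has no identity
```

Knob centre is about (0.595,-0.376) with its pointer at 0° ± 3°; jaw angle now is 66.6°. I'll move above the nut.

```bash
python3 -m jog '[[292,-676,0,0,45],[292,-676,0,0,45],[292,-676,0,0,45],[292,-676,0,0,45],[292,-676,0,0,45],[292,-676,0,0,45],[292,-676,0,0,45],[292,-676,0,0,45],[292,-676,0,0,45],[292,-676,0,0,45]]' 20
```

```text
time: 1.95
tool_pos: [0.5168, 0.0436, 0.2568]
tcp_rot: [-1.546, 0.32, -0.322]
wrist_force: [0.7, 0.2, -0.3]
width: 0.526
```

Run:
```python
from h import *
s=bot.read_state();print({k:np.round(v,3).tolist() for k,v in s.items()})
```

```text
{'time': 1.95, 'q': [0.036, -0.035, 1.934, 0.0, 1.241, -1.126], 'joint_vel': [-0.931, 0.267, -0.258, 0.002, -0.016, -0.924], 'joint_torque': [3.773, -36.707, -34.55, -0.173, 0.328, 0.961], 'tool_pos': [0.517, 0.044, 0.257], 'tcp_rot': [-1.546, 0.32, -0.322], 'wrist_force': [0.682, 0.22, -0.258], 'torque': [-0.03, -0.029, 0.043], 'width': 0.526}
```

```bash
python3 -m jog '[[20,-45,-15,0,45],[35,-80,-35,0,45],[35,-80,-35,0,45],[35,-80,-35,0,45],[35,-80,-35,0,45],[35,-80,-35,0,45],[35,-80,-35,0,45],[35,-80,-35,0,45],[35,-80,-35,0,45],[35,-80,-35,0,45]]'
python3 - <<'E'
from h import *
from scipy.spatial.transform import Rotation as R
s=bot.read_state();print(s["tool_pos"],R.from_rotvec(s["tcp_rot"]).as_matrix().round(3)[:,2])
a=avg("side",2)["img"];b=avg("top",2)["img"]
f=lambda i,x,y,w,h:cv2.resize(i[y:y+h,x:x+w],(400,300),interpolation=cv2.INTER_CUBIC)
cv2.imwrite("pics/crop2.png",np.clip(np.hstack([f(a,280,180,120,90),f(b,290,195,80,60)])*1.4,0,255).astype(np.uint8))
E
```

```text
time: 3.2
tool_pos: [0.5511, -0.0344, 0.2212]
tcp_rot: [-1.547, 0.321, -0.321]
wrist_force: [-0.4, -0.4, 1.7]
width: 0.528
[ 0.55112244 -0.03439566  0.221229  ] [ 0.397  0.918 -0.   ]
```

View pics/crop2.png

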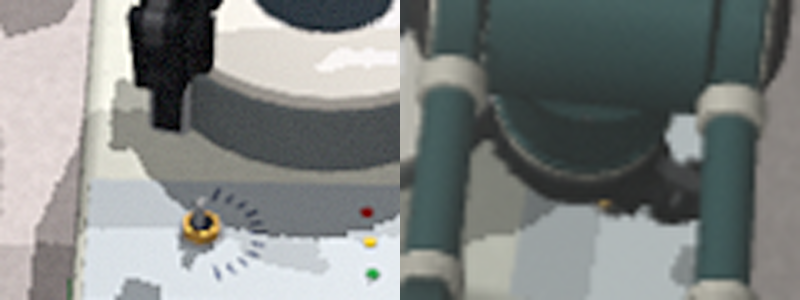

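The gripper hangs above and behind the nut in the side view, nut at side (340,248). Next: move sideways over the nut, go down and close.

```bash
python3 -m jog '[[9,-22,-10,0,42],[9,-22,-10,0,42],[9,-22,-40,0,42],[9,-22,-62,0,42],[9,-22,-72,0,42],[9,-22,-72,0,10],[9,-22,-72,0,10],[9,-22,-72,0,10],[9,-22,-72,0,10],[9,-22,-72,0,10]]' 20
python3 - <<'E'
from h import *
s=bot.read_state();print(s["width"]*85.4,s["wrist_force"].round(2),s["torque"].round(3),s["tool_pos"])
a=avg("side",3)["img"]
f=lambda i,x,y,w,h:cv2.resize(i[y:y+h,x:x+w],(480,360),interpolation=cv2.INTER_CUBIC)
cv2.imwrite("pics/crop3.png",np.clip(f(a,300,205,80,60)*1.6,0,255).astype(np.uint8))
E
```

```text
time: 4.65
tool_pos: [0.5598, -0.0569, 0.1493]
tcp_rot: [-1.548, 0.321, -0.32]
wrist_force: [-2.8, -4.9, -4.1]
width: 0.213
18.188402803100118 [-2.77 -4.9  -4.08] [-0.748  0.405 -0.09 ] [ 0.55983595 -0.05685407  0.14929174]
```

View pics/crop3.png

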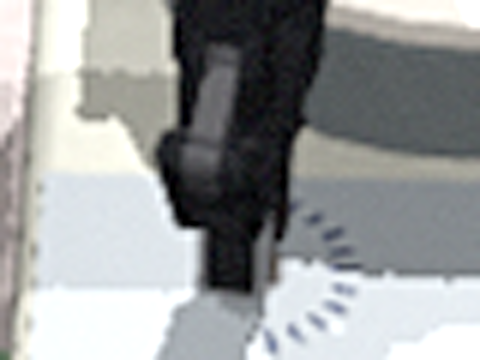

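Width is 18–19 mm, so it holds the nut across its flats (jaw tips at the nut in the picture, centre ≈(235,285)). Next: turn clockwise.

```bash
python3 -m jog '[[0,-1,0,-8,10],[0,-1,0,-18,10],[0,-1,0,-28,10],[0,-1,0,-38,10],[0,-1,0,-48,10],[0,-1,0,-58,10],[0,-1,0,-68,10],[0,-1,0,-76,10],[0,-1,0,-82,10],[0,-1,0,-82,10]]' 30
python3 - <<'E'
from h import *
from scipy.spatial.transform import Rotation as R
s=bot.read_state();z=R.from_rotvec(s["tcp_rot"]).as_matrix()[:,2];print(s["width"]*85.4,s["wrist_force"].round(2),s["torque"].round(3),s["tool_pos"],np.degrees(np.arctan2(z[1],z[0])))
E
```

```text
time: 6.05
tool_pos: [0.5597, -0.0563, 0.1496]
tcp_rot: [-1.07, 1.405, -1.402]
wrist_force: [-4.0, 2.3, 0.8]
width: 0.202
17.256778333038106 [-3.95  2.26  0.84] [0.413 0.696 0.394] [ 0.55968549 -0.05626412  0.14955495] -15.316480613577863
```

```bash
python3 -m jog '[[0,0,0,-3,10],[0,0,0,-6,10],[0,0,0,-6,10],[0,0,0,-6,10],[0,0,0,-6,10],[0,0,0,-6,10],[0,0,0,-6,10],[0,0,0,-6,10],[0,0,0,-6,10],[0,0,0,-6,10]]' 30
python3 - <<'E'
from h import *
from scipy.spatial.transform import Rotation as R
s=bot.read_state();z=R.from_rotvec(s["tcp_rot"]).as_matrix()[:,2];print(s["width"]*85.4,s["wrist_force"].round(2),s["torque"].round(3),s["tool_pos"],np.degrees(np.arctan2(z[1],z[0])))
E
```

```text
time: 7.3
tool_pos: [0.5599, -0.0561, 0.1496]
tcp_rot: [-1.009, 1.48, -1.476]
wrist_force: [-3.3, 3.4, 0.2]
width: 0.206
17.550237622257402 [-3.3   3.45  0.22] [0.599 0.718 0.001] [ 0.55986884 -0.05612311  0.14960332] -21.323037930572557
```

Torque rose to 0.39 N·m and then dropped, so either the nut reached its stop and slipped, or the reading is ambiguous. I'll regrip one hex side further round and check again.

```bash
python3 -m jog '[[0,0,0,0,32],[0,0,0,0,32],[0,0,0,8,32],[0,0,0,18,32],[0,0,0,28,32],[0,0,0,38,32],[0,0,-2,48,32],[0,0,-2,58,32],[0,0,-2,60,32],[0,0,-2,60,32]]' 30
python3 - <<'E'
from h import *
s=bot.read_state();print(s["width"]*85.4,s["wrist_force"].round(2),s["torque"].round(3))
E
python3 -m jog '[[0,0,0,0,10],[0,0,0,0,10],[0,0,0,0,10],[0,0,0,0,10],[0,0,0,-4,10],[0,0,0,-8,10],[0,0,0,-12,10],[0,0,0,-12,10],[0,0,0,-12,10],[0,0,0,-12,10]]' 40
python3 - <<'E'
from h import *
from scipy.spatial.transform import Rotation as R
s=bot.read_state();z=R.from_rotvec(s["tcp_rot"]).as_matrix()[:,2];print(s["width"]*85.4,s["wrist_force"].round(2),s["torque"].round(3),s["tool_pos"],np.degrees(np.arctan2(z[1],z[0])))
E
```

```text
time: 8.55
tool_pos: [0.5607, -0.0575, 0.1477]
tcp_rot: [-1.454, 0.701, -0.703]
wrist_force: [0.2, -0.6, -0.2]
width: 0.374
31.98156892909778 [ 0.18 -0.61 -0.24] [ 0.009 -0.033  0.032]
time: 9.8
tool_pos: [0.5604, -0.0586, 0.1477]
tcp_rot: [-1.396, 0.859, -0.862]
wrist_force: [-1.9, -5.1, 4.9]
width: 0.209
17.87212473389507 [-1.86 -5.09  4.93] [-0.879  0.386  0.234] [ 0.5603893  -0.0586379   0.14771726] 26.62362734047376
```

```bash
python3 -m jog '[[0,0,0,-4,10],[0,0,0,-8,10],[0,0,0,-12,10],[0,0,0,-16,10],[0,0,0,-16,10],[0,0,0,-16,10],[0,0,0,-16,10],[0,0,0,-16,10],[0,0,0,-16,10],[0,0,0,-16,10]]' 40
python3 - <<'E'
from h import *
from scipy.spatial.transform import Rotation as R
s=bot.read_state();z=R.from_rotvec(s["tcp_rot"]).as_matrix()[:,2];print(s["width"]*85.4,s["wrist_force"].round(2),s["torque"].round(3),s["tool_pos"],np.degrees(np.arctan2(z[1],z[0])))
E
```

```text
time: 11.05
tool_pos: [0.5601, -0.0597, 0.1477]
tcp_rot: [-1.294, 1.07, -1.075]
wrist_force: [-4.2, -8.8, 4.8]
width: 0.2
17.046076121130444 [-4.16 -8.82  4.82] [-1.437  0.537 -0.016] [ 0.56005314 -0.05966037  0.14768867] 10.583334009141554
```

Width and torque don't agree, so I'll lift clear and look at the nut.

```bash
python3 -m jog '[[0,0,0,0,36],[0,0,0,0,36],[0,0,0,0,36],[0,0,40,0,36],[0,30,90,0,36],[0,80,90,0,36],[0,120,90,0,36],[0,120,90,0,36],[0,120,90,0,36],[0,120,90,0,36]]' 40
python3 - <<'E'
from h import *
import pickle
s=bot.read_state();print(s["tool_pos"],s["wrist_force"].round(2))
C0=pickle.load(open("c0.pkl","rb"))
C={n:avg(n,5) for n in("side","top")};pickle.dump(C,open("c1.pkl","wb"))
f=lambda i,x,y,w,h:cv2.resize(i[y:y+h,x:x+w],(400,300),interpolation=cv2.INTER_CUBIC)
r=lambda C:np.hstack([f(C["side"]["img"],326,234,28,21),f(C["top"]["img"],318,222,28,21)])
cv2.imwrite("pics/crop4.png",np.clip(np.vstack([r(C0),r(C)])*1.7,0,255).astype(np.uint8))
E
```

```text
time: 12.3
tool_pos: [0.5601, 0.0617, 0.237]
tcp_rot: [-1.291, 1.073, -1.073]
wrist_force: [-0.1, 0.1, 0.1]
width: 0.418
[0.56012081 0.06169388 0.23702616] [-0.15  0.07  0.08]
```

View pics/crop4.png

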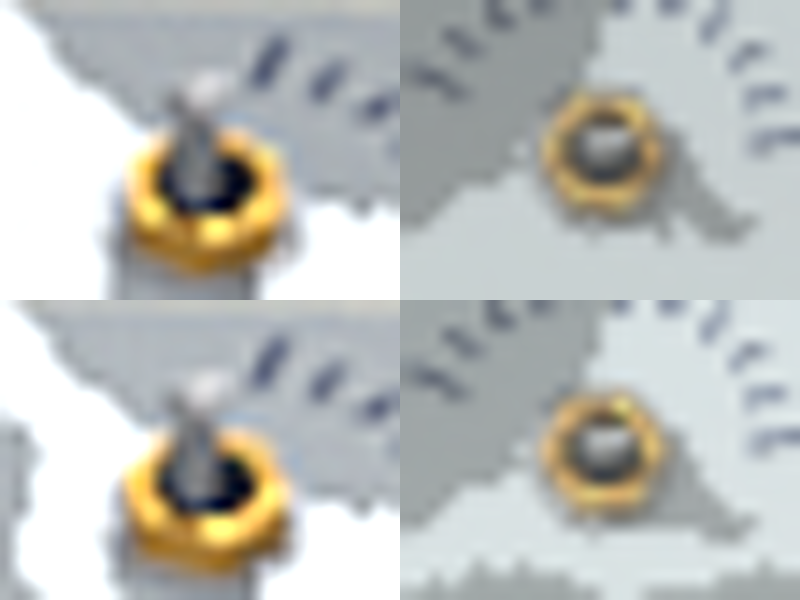

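Run:
```python
from h import *
import pickle
for fn in("c0.pkl","c1.pkl"):
    C=pickle.load(open(fn,"rb"))
    for n in C:
        c=C[n];img=c["img"]
        # rectify plane z=.128 at 0.25mm/px
        S=.00025;N=140
        gx,gy=np.meshgrid((np.arange(N)-N/2)*S,(np.arange(N)-N/2)*S)
        for z in(.128,.125):
          b,g,r=[cv2.GaussianBlur(i,(0,0),.01) if 0 else i for i in cv2.split(img)]
          w=np.clip(r-b,0,90)
          def rect(cx,cy):
            X=np.stack([gx+cx,gy+cy,np.full_like(gx,z)],-1)@c["R"].T+c["t"]
            return cv2.remap(w,(c["fx"]*X[...,0]/X[...,2]+c["cx"]).astype(np.float32),(c["fy"]*X[...,1]/X[...,2]+c["cy"]).astype(np.float32),cv2.INTER_CUBIC)
          cx,cy=.560,-.057
          for _ in range(4):
            W=rect(cx,cy);m=(W>25).astype(np.uint8);cn=max(cv2.findContours(m,0,2)[0],key=cv2.contourArea);m=cv2.drawContours(np.zeros_like(m),[cn],-1,1,-1)
            M=cv2.moments(m,True);cx+=(M["m10"]/M["m00"]-N/2)*S;cy+=(M["m01"]/M["m00"]-N/2)*S
          rr=np.hypot(gx,gy);ph=np.arctan2(gy,gx)
          mom=(m*rr**6*np.exp(6j*ph)).sum()/(m*rr**6).sum()
          print(fn,n,z,"c",round(cx,4),round(cy,4),"area mm2",m.sum()*S*S*1e6,"corner",np.degrees(np.angle(mom))/6,"amp",abs(mom).round(3))
```

```text
c0.pkl side 0.128 c 0.5584 -0.0607 area mm2 322.50000000000006 corner -1.7675071624181156 amp 0.309
c0.pkl side 0.125 c 0.559 -0.0576 area mm2 325.3125 corner -1.644542006173802 amp 0.313
c0.pkl top 0.128 c 0.5603 -0.0582 area mm2 331.0 corner 24.508148305312165 amp 0.169
c0.pkl top 0.125 c 0.5609 -0.0584 area mm2 332.4375 corner 24.379368678053766 amp 0.17
c1.pkl side 0.128 c 0.5585 -0.0607 area mm2 328.75 corner -2.397885424011045 amp 0.284
c1.pkl side 0.125 c 0.5591 -0.0576 area mm2 331.75 corner -2.4624911131741176 amp 0.287
c1.pkl top 0.128 c 0.5602 -0.0582 area mm2 343.0625 corner -26.141660911247527 amp 0.18
c1.pkl top 0.125 c 0.5608 -0.0584 area mm2 344.93750000000006 corner -26.179604369932118 amp 0.179
```

Run:
```python
from h import *
import pickle
f=lambda i,x,y,w,h:cv2.resize(i[y:y+h,x:x+w],(400,300),interpolation=cv2.INTER_LANCZOS4)
A=[]
for fn in("c0.pkl","c1.pkl"):
    C=pickle.load(open(fn,"rb"));A.append(np.hstack([f(C["side"]["img"],332,239,16,12+3)[:300],f(C["top"]["img"],325,226,14,12)]))
cv2.imwrite("pics/crop5.png",np.clip(np.vstack(A)*1.6,0,255).astype(np.uint8))
c=C["side"]
for a in range(0,360,30):print(a,proj(c,[.559+.011*np.cos(np.radians(a)),-.0585+.011*np.sin(np.radians(a)),.128]).round(1),end=" ")
```

```text
0 [346.1 246.7] 30 [344.7 244.8] 60 [342.2 243.5] 90 [339.1 243.3] 120 [336.3 244.1] 150 [334.5 245.8] 180 [334.2 248. ] 210 [335.5 250. ] 240 [338.1 251.3] 270 [341.2 251.5] 300 [344.1 250.7] 330 [345.8 248.9]
```

View pics/crop5.png

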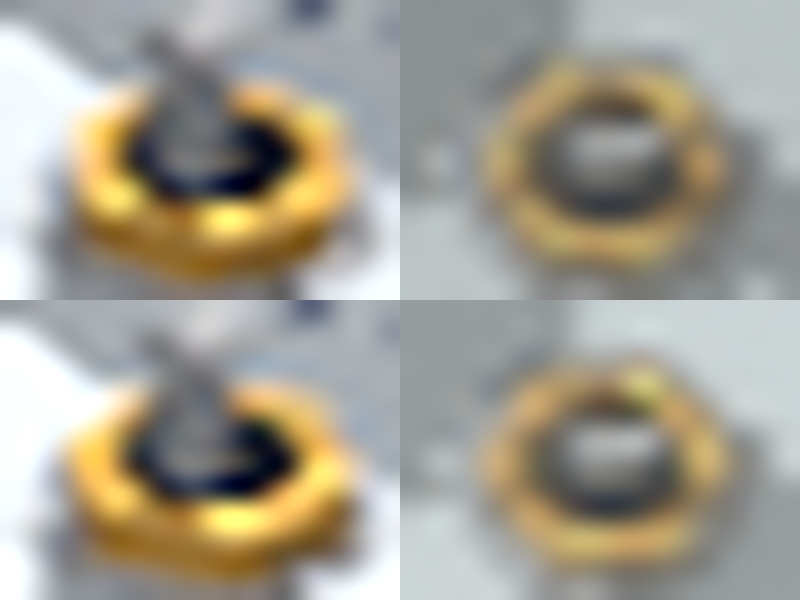

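The side picture after the turn shows nut corners at about 35° mod 60, against about 24° before. So the net turn is only ~50°; one more clockwise turn of at least 30° is needed. The regrip rotation probably dragged the nut back before the fingers had fully opened. I'll regrip lower, turn 45°, then release slowly and lift straight up.

```bash
python3 -m jog '[[-1,-60,0,0,36],[-1,-121,0,0,36],[-1,-121,0,0,36],[-1,-121,-40,-4,36],[-1,-121,-80,-4,36],[-1,-121,-91,-4,36],[-1,-121,-91,-4,36],[-1,-121,-91,-4,8],[-1,-121,-91,-4,8],[-1,-121,-91,-4,8]]' 40
python3 -m jog '[[0,0,0,0,8],[0,0,0,0,8],[0,0,0,-7,8],[0,0,0,-14,8],[0,0,0,-21,8],[0,0,0,-28,8],[0,0,0,-35,8],[0,0,0,-40,8],[0,0,0,-40,8],[0,0,0,-40,8]]' 40
python3 - <<'E'
from h import *
from scipy.spatial.transform import Rotation as R
s=bot.read_state();z=R.from_rotvec(s["tcp_rot"]).as_matrix()[:,2];print(s["width"]*85.4,s["wrist_force"].round(2),s["torque"].round(3),s["tool_pos"],np.degrees(np.arctan2(z[1],z[0])))
E
```

```text
time: 14.05
tool_pos: [0.5596, -0.058, 0.1476]
tcp_rot: [-1.26, 1.124, -1.124]
wrist_force: [-3.1, 1.2, 5.1]
width: 0.202
time: 15.3
tool_pos: [0.5579, -0.0593, 0.1474]
tcp_rot: [-0.878, 1.625, -1.625]
wrist_force: [-7.0, -3.6, 8.0]
width: 0.199
16.99494026869748 [-7.04 -3.64  7.98] [-0.453  1.324 -0.05 ] [ 0.55788842 -0.05934346  0.14739626] -33.40648442334624
```

```bash
python3 -m jog '[[0,0,0,0,36],[0,0,0,0,36],[0,0,0,0,36],[0,0,0,0,36],[0,0,40,0,36],[0,0,90,0,36],[0,40,90,0,36],[0,90,90,0,36],[0,120,90,0,36],[0,120,90,0,36]]' 40
cat > nut.py <<'E'
from h import *
import pickle,sys
k=sys.argv[1]
s=bot.read_state();print(s["tool_pos"],s["wrist_force"].round(2))
C={n:avg(n,4) for n in("side","top")};pickle.dump(C,open(f"c{k}.pkl","wb"))
f=lambda i,x,y,w,h:cv2.resize(i[y:y+h,x:x+w],(400,300),interpolation=cv2.INTER_LANCZOS4)
cv2.imwrite(f"pics/nut{k}.png",np.clip(np.hstack([f(C["side"]["img"],332,239,16,15),f(C["top"]["img"],325,226,14,12)])*1.6,0,255).astype(np.uint8))
c=C["top"];S=.00025;N=140;gx,gy=np.meshgrid((np.arange(N)-N/2)*S,(np.arange(N)-N/2)*S)
b,g,r=cv2.split(c["img"]);w=np.clip(r-b,0,90);cx,cy=.5605,-.0583
for _ in range(4):
    X=np.stack([gx+cx,gy+cy,np.full_like(gx,.1265)],-1)@c["R"].T+c["t"]
    W=cv2.remap(w,(c["fx"]*X[...,0]/X[...,2]+c["cx"]).astype(np.float32),(c["fy"]*X[...,1]/X[...,2]+c["cy"]).astype(np.float32),cv2.INTER_CUBIC)
    m=(W>25).astype(np.uint8);cn=max(cv2.findContours(m,0,2)[0],key=cv2.contourArea);m=cv2.drawContours(np.zeros_like(m),[cn],-1,1,-1)
    M=cv2.moments(m,True);cx+=(M["m10"]/M["m00"]-N/2)*S;cy+=(M["m01"]/M["m00"]-N/2)*S
rr=np.hypot(gx,gy);ph=np.arctan2(gy,gx);mom=(m*rr**6*np.exp(6j*ph)).sum()/(m*rr**6).sum()
print("c",cx,cy,"corner",np.degrees(np.angle(mom))/6,abs(mom))
E
python3 nut.py 2
```

```text
time: 16.55
tool_pos: [0.559, 0.0635, 0.2362]
tcp_rot: [-0.876, 1.622, -1.622]
wrist_force: [-0.9, -0.5, -0.1]
width: 0.421
[0.55904408 0.06349615 0.23623696] [-0.93 -0.53 -0.15]
c 0.5604961738679365 -0.05828857138763688 corner -27.859379787627333 0.16971733607431827
```

View pics/nut2.png

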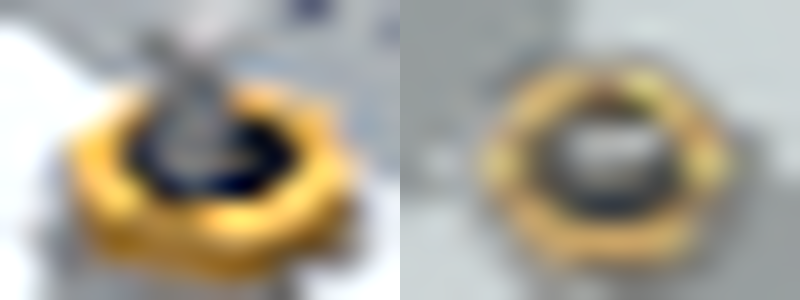

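The nut did not follow this 40° turn: its corners are still at ~32–34° mod 60, with the same facets in the side view. That suggests it is already at its stop (it may have started above 0). I'll check with an aligned grip, a small turn and a torque reading before release.

```bash
python3 -m jog '[[1,-60,0,10,36],[1,-121,0,20,36],[1,-121,0,30,36],[1,-121,-40,35,36],[1,-121,-80,35,36],[1,-121,-88,35,36],[1,-121,-88,35,8],[1,-121,-88,35,8],[1,-121,-88,35,8],[1,-121,-88,35,8]]' 60
cat > st.py <<'E'
from h import *
from scipy.spatial.transform import Rotation as R
s=bot.read_state();z=R.from_rotvec(s["tcp_rot"]).as_matrix()[:,2];print("w",(s["width"]*85.4).round(2),s["wrist_force"].round(2),s["torque"].round(3),s["tool_pos"].round(4),"jaw",np.degrees(np.arctan2(z[1],z[0])).round(1),"t6",s["joint_torque"][5].round(3))
E
python3 st.py
python3 -m jog '[[0,0,0,0,8],[0,0,0,-3,8],[0,0,0,-6,8],[0,0,0,-9,8],[0,0,0,-12,8],[0,0,0,-12,8],[0,0,0,-12,8],[0,0,0,-12,8],[0,0,0,-12,8],[0,0,0,-12,8]]' 60
python3 st.py
python3 - <<'E'
from h import *
a=avg("side",3)["img"]
f=lambda i,x,y,w,h:cv2.resize(i[y:y+h,x:x+w],(640,480),interpolation=cv2.INTER_CUBIC)
cv2.imwrite("pics/crop6.png",np.clip(f(a,320,225,40,30)*1.8,0,255).astype(np.uint8))
E
```

```text
time: 18.2
tool_pos: [0.5596, -0.0596, 0.1486]
tcp_rot: [-1.223, 1.189, -1.189]
wrist_force: [-5.2, -1.2, -1.8]
width: 0.188
time: 19.45
tool_pos: [0.5588, -0.0609, 0.1485]
tcp_rot: [-1.122, 1.342, -1.342]
wrist_force: [-7.0, -5.7, -0.6]
width: 0.182Traceback (most recent call last):
  File "st.py", line 3, in <module>
    s=bot.read_state();z=R.from_rotvec(s["tcp_rot"]).as_matrix()[:,2];print("w",(s["width"]*85.4).round(2),s["wrist_force"].round(2),s["torque"].round(3),s["tool_pos"].round(4),"jaw",np.degrees(np.arctan2(z[1],z[0])).round(1),"t6",s["joint_torque"][5].round(3))
                                                                                ^^^^^^^^^^^^^^^^^^^^^^^
AttributeError: 'float' object has no attribute 'round'
Traceback (most recent call last):
  File "st.py", line 3, in <module>
    s=bot.read_state();z=R.from_rotvec(s["tcp_rot"]).as_matrix()[:,2];print("w",(s["width"]*85.4).round(2),s["wrist_force"].round(2),s["torque"].round(3),s["tool_pos"].round(4),"jaw",np.degrees(np.arctan2(z[1],z[0])).round(1),"t6",s["joint_torque"][5].round(3))
                                                                                ^^^^^^^^^^^^^^^^^^^^^^^
AttributeError: 'float' object has no attribute 'round'
```

View pics/crop6.png

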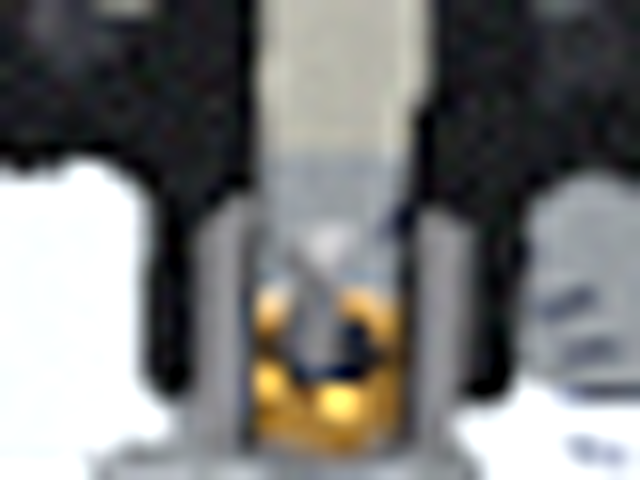

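The pads hold the nut squarely on its flats, at crop (245–410, 300–450), with a nut corner facing the camera. So it did turn with the jaws. Now read the torque.

```bash
sed -i 's/(s\["width"\]\*85.4).round(2)/round(float(s["width"])*85.4,2)/' st.py; python3 st.py; python3 -m jog '[[1,2,0,-4,8],[1,2,0,-8,8],[1,2,0,-12,8],[1,2,0,-16,8],[1,2,0,-20,8],[1,2,0,-24,8],[1,2,0,-24,8],[1,2,0,-24,8],[1,2,0,-24,8],[1,2,0,-24,8]]' 60
python3 st.py
python3 - <<'E'
from h import *
a=avg("side",3)["img"]
f=lambda i,x,y,w,h:cv2.resize(i[y:y+h,x:x+w],(640,480),interpolation=cv2.INTER_CUBIC)
cv2.imwrite("pics/crop7.png",np.clip(f(a,320,225,40,30)*1.8,0,255).astype(np.uint8))
E
```

```text
w 15.78 [-6.67 -6.17 -1.43] [-1.072  1.322  0.115] [ 0.5589 -0.0609  0.1486] jaw -10.4 t6 0.07
time: 20.85
tool_pos: [0.5596, -0.0569, 0.1485]
tcp_rot: [-0.865, 1.639, -1.635]
wrist_force: [-7.5, 1.3, 0.6]
width: 0.19
w 16.19 [-7.49  1.31  0.59] [-0.024  1.329 -0.003] [ 0.5596 -0.0569  0.1485] jaw -34.4 t6 -0.033
```

View pics/crop7.png

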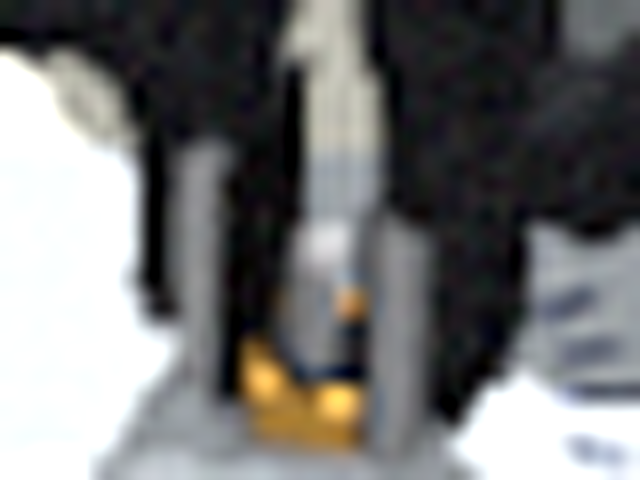

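Torque is ~0 again after following. I'll release, lift and take a further picture to compare.

```bash
python3 -m jog '[[0,0,0,0,30],[0,0,0,0,30],[0,0,0,0,30],[0,0,20,0,30],[0,0,70,0,30],[0,40,90,0,30],[0,90,90,0,30],[0,120,90,0,30],[0,120,90,0,30],[0,120,90,0,30]]' 40;python3 nut.py 3
python3 - <<'E'
from h import *
import pickle
a=[pickle.load(open(f"c{k}.pkl","rb")) for k in range(4)]
f=lambda i,x,y,w,h:cv2.resize(i[y:y+h,x:x+w],(400,290),interpolation=cv2.INTER_LANCZOS4)
I=[np.clip(f(c["side"]["img"],332,240,16,15)*1.5,0,255) for c in a]
cv2.imwrite("pics/cmp.png",np.vstack([np.hstack(I[:2]),np.hstack(I[2:])]).astype(np.uint8))
c=a[0]["side"]
for k in range(4):
    g=a[k]["side"]["img"];w=g[...,2]-g[...,0]
    print(k,[round(float(248+np.clip(w[248:256,x],0,60).sum()/60),1) for x in range(334,348)])
def bot_edge(corner):
    A=np.radians(corner+60*np.arange(6));P=np.array([proj(c,[.559+.011*np.cos(t),-.0585+.011*np.sin(t),.1215]) for t in A])
    im=np.zeros((480*16//16,640),np.float32);big=np.zeros((40*16,40*16),np.uint8);cv2.fillPoly(big,[np.round((P-[320,230]+.5)*16).astype(int)],1)
    return [round(float(230+np.max(np.nonzero(big[:,(x-320)*16:(x-319)*16].any(1))[0],initial=0)/16-.5),1) for x in range(334,348)]
for q in(-25,-15,-5,5,15,25):print(q,bot_edge(q))
E
```

```text
time: 22.25
tool_pos: [0.5614, 0.0622, 0.2385]
tcp_rot: [-0.862, 1.635, -1.637]
wrist_force: [-1.4, -0.4, 0.3]
width: 0.353
[0.5614222  0.06224415 0.23849561] [-1.36 -0.41  0.27]
c 0.560521309519474 -0.05831609132570127 corner -24.00961063863369 0.16028029407192157
0 [248.0, 250.8, 251.9, 252.4, 252.0, 252.3, 252.3, 251.9, 252.1, 252.4, 251.8, 250.1, 248.1, 248.0]
1 [248.1, 250.7, 252.2, 252.4, 251.8, 252.1, 252.3, 252.3, 252.4, 251.9, 251.6, 250.9, 248.1, 248.0]
2 [248.0, 250.8, 252.2, 252.4, 251.9, 252.0, 252.3, 252.3, 252.4, 252.0, 251.6, 250.8, 248.1, 248.0]
3 [248.1, 250.4, 252.3, 252.5, 251.8, 252.1, 252.2, 252.3, 252.4, 252.2, 251.5, 250.7, 248.2, 248.0]
-25 [249.3, 252.0, 252.9, 253.2, 253.4, 253.6, 253.8, 254.0, 254.1, 253.4, 252.8, 252.1, 251.4, 229.5]
-15 [250.1, 251.6, 253.1, 253.4, 253.4, 253.6, 253.6, 253.7, 253.8, 253.8, 252.9, 251.9, 250.9, 229.5]
-5 [250.6, 251.6, 252.6, 253.6, 253.7, 253.6, 253.6, 253.6, 253.5, 253.5, 253.4, 252.1, 250.6, 229.5]
5 [251.1, 251.8, 252.6, 253.2, 253.9, 254.0, 253.8, 253.6, 253.5, 253.3, 253.1, 252.6, 249.8, 229.5]
15 [229.5, 252.1, 252.6, 253.1, 253.6, 254.1, 254.1, 253.8, 253.5, 253.2, 252.9, 252.6, 248.5, 229.5]
25 [229.5, 252.4, 252.7, 253.1, 253.4, 253.8, 254.1, 254.1, 253.7, 253.2, 252.8, 252.3, 251.8, 229.5]
```

View pics/cmp.png

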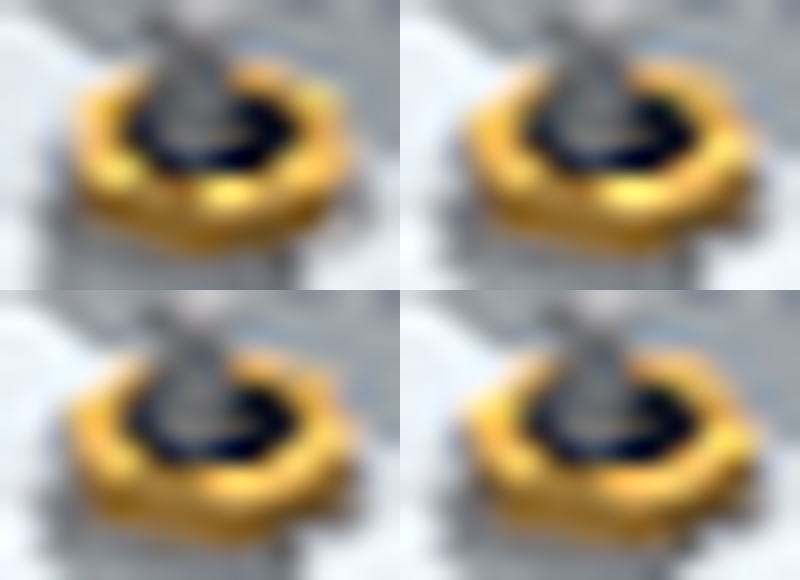

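c1, c2 and c3 all show the same nut orientation (corner ≈ -26°), even after jaw turns of 40° and 36° with a 40–60 N grip. In crop7 the nut's left bottom corner also stays at ≈(250,435) while the jaws are at -34°. So the nut is against its stop and the pads slip round it. Next, the knob.

```bash
python3 -m jog '[[3,-60,0,-9,40],[8,-120,0,-18,40],[13,-180,0,-27,40],[18,-240,0,-36,40],[23,-300,0,-45,40],[28,-360,0,-54,40],[34,-420,0,-56,40],[34,-438,-50,-56,40],[34,-438,-100,-56,40],[34,-438,-120,-56,40]]' 40; python3 st.py
python3 - <<'E'
from h import *
a=avg("side",2)["img"];b=avg("top",2)["img"]
f=lambda i,x,y,w,h:cv2.resize(i[y:y+h,x:x+w],(400,300),interpolation=cv2.INTER_CUBIC)
cv2.imwrite("pics/k1.png",np.clip(np.hstack([f(a,338,350,120,90),f(b,405,185,80,60)])*1.5,0,255).astype(np.uint8))
E
```

```text
time: 23.9
tool_pos: [0.5926, -0.3745, 0.1137]
tcp_rot: [-0.003, -2.219, 2.21]
wrist_force: [0.3, -0.3, 0.3]
width: 0.471
w 40.2 [ 0.35 -0.28  0.26] [0.043 0.015 0.026] [ 0.5926 -0.3745  0.1137] jaw -90.5 t6 -0.002
```

View pics/k1.png

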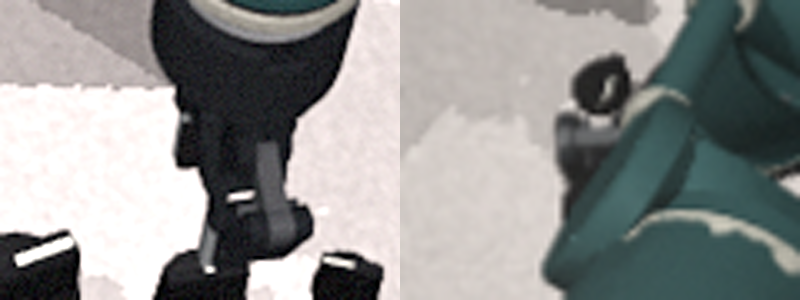

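The gripper is directly over the middle knob (its pointer shows under the pads at crop (205,268)). Now go down and grip the bar.

```bash
python3 -m jog '[[2,-1,-30,0,40],[2,-1,-55,0,40],[2,-1,-65,0,40],[2,-1,-65,0,40],[2,-1,-65,0,4],[2,-1,-65,0,4],[2,-1,-65,0,4],[2,-1,-65,0,4],[2,-1,-65,0,4],[2,-1,-65,0,4]]' 40; python3 st.py
python3 - <<'E'
from h import *
a=avg("side",2)["img"]
f=lambda i,x,y,w,h:cv2.resize(i[y:y+h,x:x+w],(640,480),interpolation=cv2.INTER_CUBIC)
cv2.imwrite("pics/k2.png",np.clip(f(a,358,390,80,60)*1.5,0,255).astype(np.uint8))
E
```

```text
time: 25.35
tool_pos: [0.5983, -0.3771, 0.0553]
tcp_rot: [-0.011, -2.217, 2.221]
wrist_force: [-0.1, 0.3, 6.9]
width: 0.124
w 10.57 [-0.08  0.32  6.89] [0.099 0.035 0.014] [ 0.5983 -0.3771  0.0553] jaw -90.4 t6 0.017
```

View pics/k2.png

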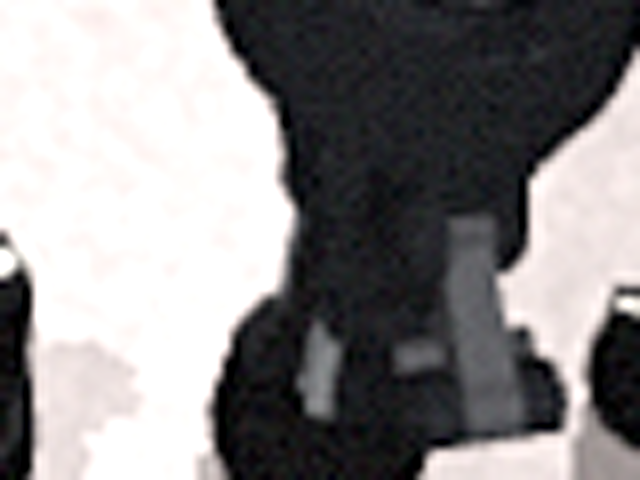

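The grip width is right (12 mm bar under load), but Fz is +7 N and the picture is unclear. I'll brighten it to check.

Run:
```python
from h import *
a=avg("side",4)["img"]
f=lambda i,x,y,w,h:cv2.resize(i[y:y+h,x:x+w],(800,600),interpolation=cv2.INTER_CUBIC)
cv2.imwrite("pics/k3.png",np.clip((f(a,373,412,64,48)/255)**.45*255,0,255).astype(np.uint8))
```

```text
<stdin>:4: RuntimeWarning: invalid value encountered in power
<stdin>:4: RuntimeWarning: invalid value encountered in cast
```

View pics/k3.png

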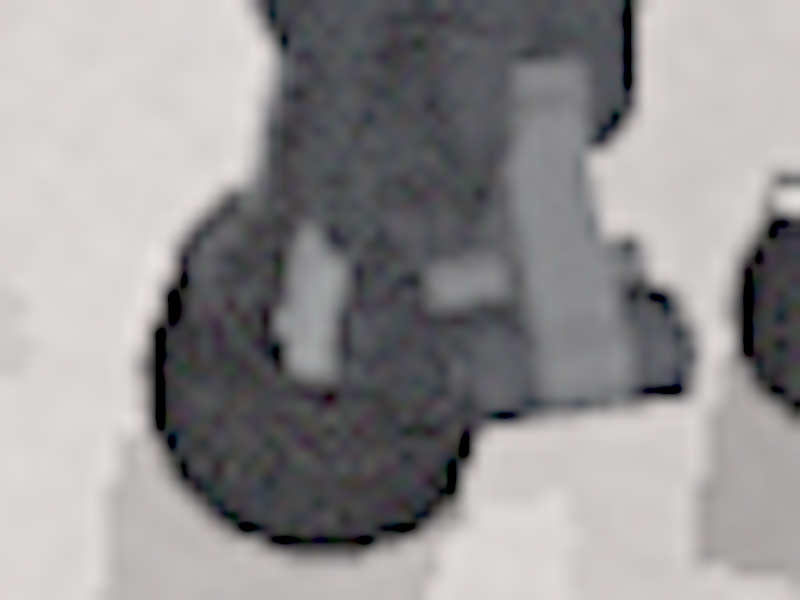

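The skirt edge is where it was: left ≈(385,440), bottom ≈455.6. So the bar is gripped and the knob hasn't moved. Now lift and carry it above the shaft.

```bash
python3 -m jog '[[0,0,30,0,4],[0,0,80,0,4],[0,10,130,0,4],[-5,60,163,-4,4],[-10,120,163,-8,4],[-15,180,163,-12,4],[-25,240,163,-12,4],[-35,300,163,-12,4],[-35,318,163,-12,4],[-35,318,163,-12,4]]' 40; python3 st.py
cat > look.py <<'E'
from h import *
import sys,pickle
C={n:avg(n,4) for n in("side","top")};pickle.dump(C,open(f"l{sys.argv[1]}.pkl","wb"))
a=C["side"]["img"];b=C["top"]["img"]
f=lambda i,x,y,w,h:cv2.resize(i[y:y+h,x:x+w],(400,600),interpolation=cv2.INTER_CUBIC)
cv2.imwrite(f"pics/l{sys.argv[1]}.png",np.clip((np.clip(np.hstack([f(a,320,205,40,60),f(b,312,200,40,60)]),0,255)/255)**.6*255*1.1,0,255).astype(np.uint8))
E
python3 look.py 1
```

```text
time: 26.9
tool_pos: [0.5622, -0.0576, 0.2164]
tcp_rot: [-0.227, -2.108, 2.109]
wrist_force: [-1.0, 0.3, -0.8]
width: 0.12
w 10.23 [-0.97  0.33 -0.78] [-0.032 -0.005 -0.036] [ 0.5622 -0.0576  0.2164] jaw -102.3 t6 0.112
```

View pics/l1.png

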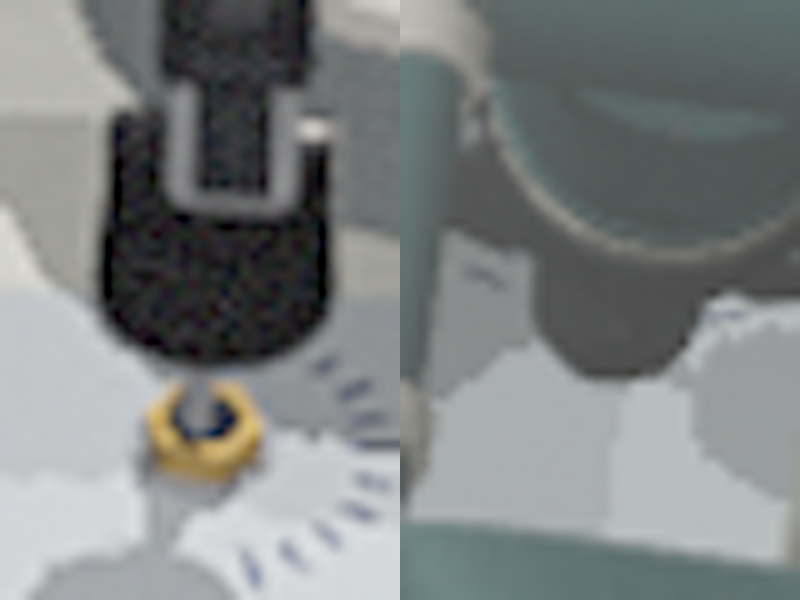

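The knob is held upright, with its pointer end visible at the right (side crop (310,130)), and the shaft is just below it. I'll measure the knob's axis against the shaft's in the same cameras.

Run:
```python
from h import *
import pickle
from scipy.optimize import least_squares
C=pickle.load(open("l1.pkl","rb"))
def edges(g,row,x0,x1,th):
    # subpixel crossing dark->bright from inside
    v=g[row];
    def cross(rng):
        for p,q in zip(rng[:-1],rng[1:]):
            if v[p]<th<=v[q]: return p+(th-v[p])/(v[q]-v[p])*(q-p)
    return cross(range((x0+x1)//2,x0-1,-1)),cross(range((x0+x1)//2,x1+1))
c=C["side"];g=c["img"].mean(2)
sd=[(r,)+edges(g,r,322,362,55) for r in(228,229,230,231,232,233,234,235)];print([(a,round(b,1),round(d,1)) for a,b,d in sd if b and d])
col=g[:,339:344].mean(1);b=[r+(55-col[r])/(col[r+1]-col[r]) for r in range(232,245) if col[r]<55<=col[r+1]];print("side bottom",b)
c2=C["top"];h=c2["img"].mean(2);print(h[222:242:2,318:350].round().astype(int))
def sil(c,x,y,z0):
    t=np.radians(np.arange(0,360,2));P=[]
    for z in(z0,z0+.02):
        for a in t:P.append(proj(c,[x+.022*np.cos(a),y+.022*np.sin(a),z]))
    return np.array(P)
for z0 in(.158,.161,.164):
  for x in(.557,.560,.563):
    S=sil(c,x,-.058,z0);T=sil(c2,x,-.058,z0);print(z0,x,"side L,R,B",S[:,0].min().round(1),S[:,0].max().round(1),S[:,1].max().round(1),"top L,R,B",T[:,0].min().round(1),T[:,0].max().round(1),T[:,1].max().round(1))
```

```text
[(228, np.float32(329.3), np.float32(353.0)), (229, np.float32(329.2), np.float32(352.9)), (230, np.float32(329.2), np.float32(352.9)), (231, np.float32(329.1), np.float32(353.0)), (232, np.float32(328.9), np.float32(353.2)), (233, np.float32(329.0), np.float32(353.2)), (234, np.float32(329.1), np.float32(353.1)), (235, np.float32(329.1), np.float32(352.8))]
side bottom [np.float32(241.73691)]
[[ 35  35  36  35  35  35  34  34  38  48  62  81  64  44  42  45  41  38
   36  35  34  34  35  34  35  36  36  37  39  37  47  51]
 [ 76  67  52  38  35  39  35  34  33  34  35  38  44  49  55  66  59  60
   48  43  42  42  40  42  50  48  55  57  47  39  35  32]
 [ 72  71  78  80  77  77  77  51  35  33  32  32  32  33  34  35  36  37
   38  39  39  39  41  39  37  35  34  32  31  30  30  30]
 [ 78  77  75  62  68  78  78  48  34  34  33  33  32  32  32  32  31  32
   31  31  31  32  31  31  31  31  30  30  31  31  32  31]
 [ 80  80  80  80  80  80  75  46  34  34  34  34  33  33  33  32  32  31
   32  32  31  32  31  31  58 112 122 122 103  82  72  81]
 [ 80  80  80  80  80  80  80  57  36 
[... 545 characters left out ...]
15 115 114 115 126 130
  131 131 131 131 131 106  96  96  96  96  96  96  97  96]]
0.158 0.557 side L,R,B 327.1 352.3 243.6 top L,R,B 323.3 341.5 239.9
0.158 0.56 side L,R,B 328.7 353.9 243.4 top L,R,B 323.2 341.5 238.7
0.158 0.563 side L,R,B 330.4 355.6 243.3 top L,R,B 323.2 341.5 237.5
0.161 0.557 side L,R,B 327.1 352.3 242.4 top L,R,B 323.3 341.6 239.7
0.161 0.56 side L,R,B 328.8 354.0 242.2 top L,R,B 323.3 341.6 238.5
0.161 0.563 side L,R,B 330.4 355.7 242.0 top L,R,B 323.3 341.6 237.3
0.164 0.557 side L,R,B 327.1 352.4 241.1 top L,R,B 323.3 341.7 239.5
0.164 0.56 side L,R,B 328.8 354.1 240.9 top L,R,B 323.3 341.7 238.3
0.164 0.563 side L,R,B 330.5 355.8 240.8 top L,R,B 323.3 341.6 237.1
```

In the top view the knob axis is about 1.7 mm further to -y than the shaft; x agrees within ~0.5 mm (side). So I shift +2 mm in y and go down gently.

```bash
python3 -m jog '[[0,2,-6,0,4],[0,2,-14,0,4],[0,2,-20,0,4],[0,2,-23,0,4],[0,2,-25,0,4],[0,2,-27,0,4],[0,2,-29,0,4],[0,2,-30,0,4],[0,2,-30,0,4],[0,2,-30,0,4]]' 50; python3 st.py; python3 look.py 2
```

```text
time: 28.55
tool_pos: [0.5621, -0.0567, 0.1862]
tcp_rot: [-0.229, -2.106, 2.107]
wrist_force: [-0.5, -3.1, -1.0]
width: 0.118
w 10.1 [-0.45 -3.08 -1.03] [-0.513  0.177  0.022] [ 0.5621 -0.0567  0.1862] jaw -102.4 t6 0.008
```

View pics/l2.png

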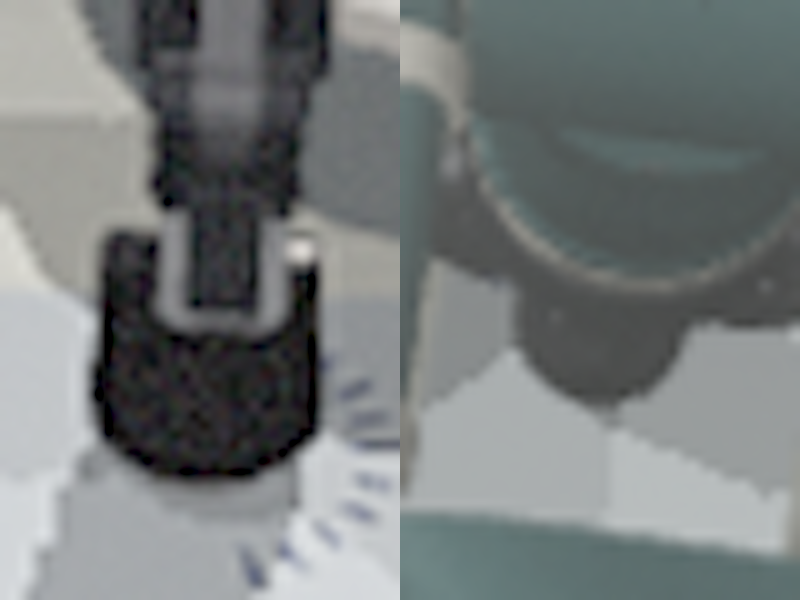

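There is no vertical force, only 3 N sideways, so the bore has gone over the shaft. I'll ease y back 1 mm and push home and in.

```bash
python3 -m jog '[[0,-1,0,0,4],[0,-1,-2,0,4],[0,-1,-3,0,4],[0,-1,-4,0,4],[0,-1,-5,0,4],[0,-1,-6,0,4],[0,-1,-7,0,4],[0,-1,-8,0,4],[0,-1,-8,0,4],[0,-1,-8,0,4]]' 60; python3 st.py; python3 look.py 3
```

```text
time: 30.2
tool_pos: [0.5624, -0.0573, 0.1789]
tcp_rot: [-0.23, -2.107, 2.107]
wrist_force: [-2.7, 0.6, 5.6]
width: 0.118
w 10.1 [-2.72  0.6   5.57] [0.088 0.577 0.026] [ 0.5624 -0.0573  0.1789] jaw -102.4 t6 -0.002
```

View pics/l3.png

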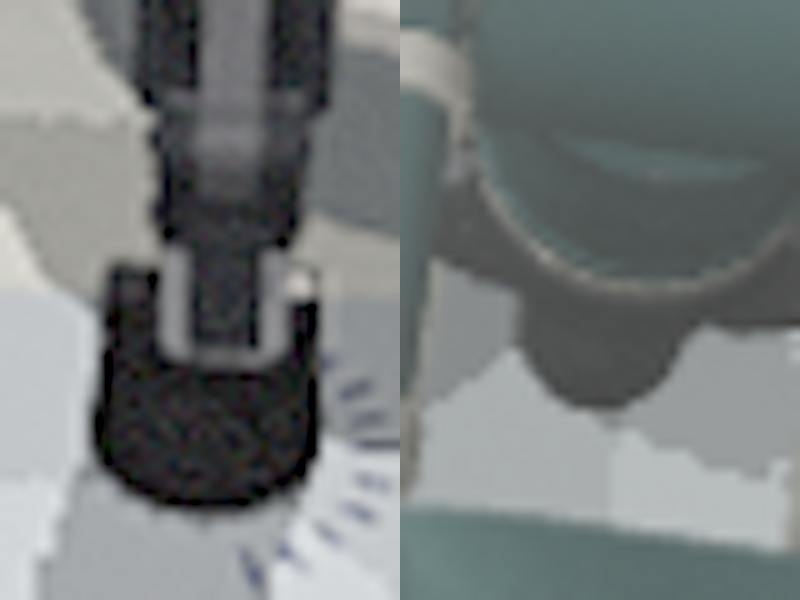

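Fz is 5.6 N at TCP z 0.179: the switch is just starting in (about 1.6 mm), 13 mm below the height where bore mouth and tip would first meet. Push to the bottom stop.

```bash
python3 -m jog '[[-0.5,0,-1,0,4],[-0.5,0,-2,0,4],[-0.5,0,-3,0,4],[-0.5,0,-4,0,4],[-0.5,0,-5,0,4],[-0.5,0,-5,0,4],[-0.5,0,-5,0,4],[-0.5,0,-5,0,4],[-0.5,0,-5,0,4],[-0.5,0,-5,0,4]]' 60; python3 st.py; python3 look.py 4
```

```text
time: 31.85
tool_pos: [0.5627, -0.0574, 0.177]
tcp_rot: [-0.233, -2.108, 2.108]
wrist_force: [-7.8, 0.3, 18.5]
width: 0.112
w 9.55 [-7.81  0.3  18.49] [0.228 1.422 0.026] [ 0.5627 -0.0574  0.177 ] jaw -102.4 t6 -0.002
```

View pics/l4.png

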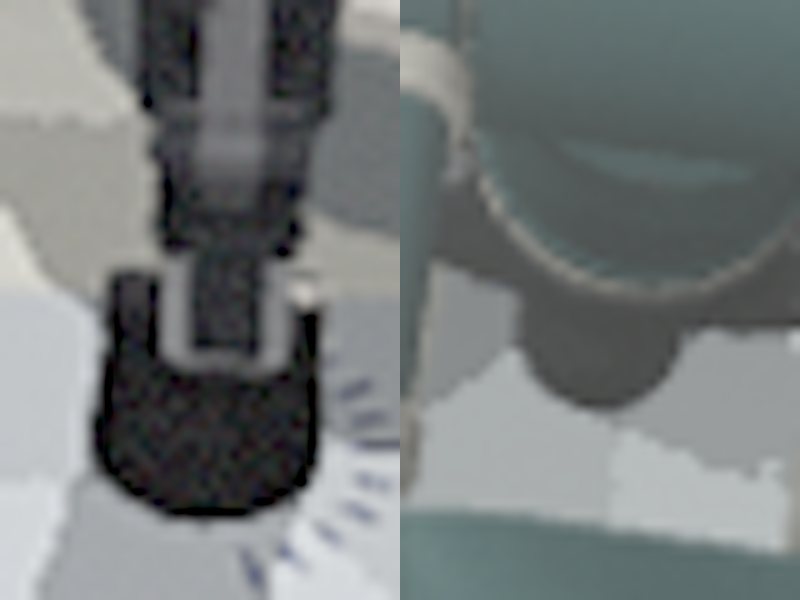

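The switch is bottomed: Fz is 18.5 N, well over the 8 N needed at the stop, and the skirt's bottom edge is at side ≈(341,257), i.e. about 2.5 mm above the deck. The pointer still faces right, the same way as the flat. One last check of the whole scene, then hand in.

Run:
```python
from h import *
c=bot.read_camera("side");cv2.imwrite("pics/final.png",c["pixels"][:,:,::-1])
s=bot.read_state();print(s["time"],s["wrist_force"].round(1),s["width"])
```

```text
32.3 [-7.7  0.2 18.6] 0.11811522522097766
```

View pics/final.png

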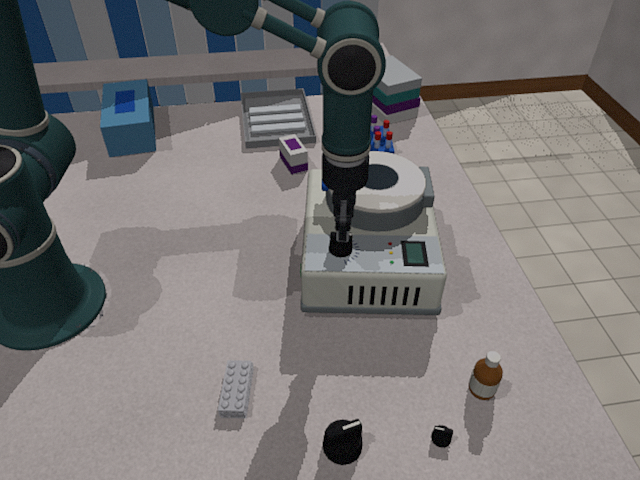

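The knob is on the shaft at (341,246) and the bystanders are where they were: carton (292,154), bottle (486,376), blisters (236,388), rack (380,135). Handing in.

```bash
python3 -c "
from workcell import bot
print(bot.finish_job())"
```

```text
the job is handed in; nothing more can be done
None
```

I turned the nut clockwise until it no longer followed the jaws. Then I put the middle-sized knob on with its pointer towards the shaft's flat, pushed it home and pressed the switch in. I handed in at about 32 s, still gripping and pressing.

**Knob checks:** The last reading showed a 60 N grip setting and 18.6 N of push, against the 8 N needed at the stop. The skirt sat about 2.5 mm above the deck, and the bystanders looked unmoved. There was 7.7 N of side load along x that I left in place.

**Nut check, not settled:** Two further clockwise turns at 40–60 N left its orientation unchanged, so I took it to be at its stop. But the pictures show a net turn of about 50° from the start (hex symmetry leaves only 60° steps), where a full 1.4 rad from zero would be 80°. Wrist torque and jaw width did not clearly confirm the stop either. It fits only if the nut started partly turned.

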